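Square the long press batten against the stop rail

ROBOT

A 7-joint arm with a two-finger parallel gripper is mounted at the origin on the work surface. World frame = base frame: x ahead of the robot, y to its left, z up, the work surface at z = 0. Lengths are in m, angles in rad, forces in N, time in s.
With the tool pointing down it reaches from about 0.4 to 0.85 m from the base axis. Payload 4.5 kg.
Tool frame: the origin (TCP) lies midway between the tips of the shut fingers; the grasp point (between the pads) lies manip.grasp_offset behind it (manip.grasp_offset is the distance from the TCP to the grasp point, in m); z points along the fingers, y is the line along which they close (so a half turn about z gives the same grasp; the last joint's range is limited). The gripper opens to 85 mm and grips with 20 to 120 N. Pads are 22 mm wide; open, the fingers measure 114 mm over their backs; the gripper's body (76 mm by 85 mm) begins 54 mm behind the grasp point. The pads swing forward as they close: fully open they stand 13 mm farther back than shut.
Start: joints at [1.329, 0.689, -0.195, 1.565, 0.157, 0.902, -0.215], TCP at [0.17, -0.601, 0.231] pointing down, gripper open.
Joint ranges: [-3.01, 3.01], [-0.46, 2.08], [-1.47, 1.51], [0.13, 2.56], [-1, 4.14], [0.04, 2.09], [-2.66, 2.66]. Speed limits (rad/s): [2.57, 2.57, 3.14, 3.14, 3.14, 3.14, 3.14].

INTERFACE

Orientations are given as [roll, pitch, yaw] about the fixed x, y, z axes, in that order (R = Rz(yaw) Ry(pitch) Rx(roll)).
In Python, from rig import monitor, read_camera, calibration, workorder, manip gives the robot as it stands.
- The arm moves only by the tool servo_tool, never from a script. Its argument "rows" is a list of rows, each a list of 3 entries, a list of its own where there are three numbers: the shift along the tool's x, y, z in units of 25 mm (1.0 is 25 mm), then the turn, a rotation vector about the tool's x, y, z in units of 8 degrees (1.0 is 8 degrees), then the closure, from 0 (fully open) to 1 (shut). In form: [[[dx, dy, dz], [wx, wy, wz], grip], ...]. A call has 1 to 5 rows; each row shifts and turns the commanded pose from where the row before left it, along the tool's axes as they then stand; what a row does not reach is not made up. A row lasts 1/8 s, in which the tool goes at most 62.5 mm and 10.7 degrees, less where a joint would pass 70% of its speed; a pose out of reach is approached as far as the arm can. A call is refused whole if a number of a shift passes 1 or a number of a turn 1, either way. A call with a gripper value outside its range is refused whole. The fingers move at their own pace and stop on an object; "grip_force" is the grip in N (left out, the last holds). Time passes only in rows, so rows that do not move let the fingers close. It gives the time, the measured TCP pose, the force, the opening and the grip force at its end, in the units of the state.
- monitor.read_state(): the state, without advancing time (a new reading comes with each control period).
- read_camera(name): name is "side" or "top"; returns the picture (420x560x3 uint8, blue, green, red); there is no depth.
- calibration(name): a dict with "camera_matrix" (3x3 intrinsics, pixels), "world_from_camera" (4x4, takes a point from camera to world coordinates). Camera axes: x right, y down, z forward; pixel columns grow to the right and rows downward; lengths in m; the calibration is good to about 2 mm. A picture is of the moment at which its call begins. calibration takes no time and is no camera call.
- workorder.finish_job(): hands the job in; it is judged then, once.
The state is a dict: "time_s": time; "joint_pos": joint angles; "joint_vel": joint speeds; "tau": joint torques, N m; "ee_pos": TCP position; "orientation": TCP orientation; "ft_force": force on the tool from outside, world axes, zero at the start; "torque": the same for the moment, N m; "finger_gap": opening from 0.0 (shut) to 1.0 (fully open); "gripper_force": force on a finger pad.
Only numpy, scipy, OpenCV 4.12 (cv2) and the standard library are available. Lean on these libraries where they do the work, as an engineer would, in place of code of your own. Each camera call takes 0.05 s, during which the arm holds its last target. There are 200 camera calls.

TASK

On the herbarium's dark assembly board, push the long wooden batten of the plant press up against the aluminium stop rail: first push near the end that lies nearer the rail until that end meets it, then push near the other end to swing it in, and go on until the batten lies flush along the rail. Slide it flat on the board without lifting it, keep it within the rail's length, and leave the short batten where it is.

Things in the scene. Friction and masses are not known exactly. Their poses are not given: they have to be found in the camera images.
- long_batten: the part to push: plain light wooden bar, 240 mm long (own y), 36 mm wide (x), 22 mm thick (z), about 0.14 kg, loose on the board. Origin at the centre of its underside, 6 mm above the table. It starts on the robot's side of the rail, centre 95 to 125 mm from the rail face, up to 17 degrees askew; its +x looks to the rail. A push near one end also turns it: the other end draws back a little
- left_end (a point): the rail-side corner of the long batten's +y end (the robot's left), at half its thickness: 18 mm in x and 120 mm in y from the batten's origin, 11 mm above its underside
- right_end (a point): the rail-side corner of the long batten's -y end (the robot's right), at half its thickness: 18 mm in x and -120 mm in y from the batten's origin, 11 mm above its underside
- board: fixed dark wooden board, 6 mm thick, 310 x 540 mm, with an aluminium stop rail (400 mm long, 20 mm wide, top 30 mm above the table). Origin at table height under the middle of the rail's robot-side face; x points squarely into the rail, away from the robot; y is along the rail. The board reaches from x = -200 to 110 mm. A batten flush on the rail has its centre at x = -18 mm, its y along the rail
- short_batten: a bystander, not to be moved: batten of the same wood, only 110 mm long (own x), 36 mm wide, 22 mm thick, on the board beyond one end of the long batten, roughly square to the rail. Origin at the centre of its underside. A round dark steel weight, 54 mm across and 36 mm high, stands beyond the other end
There are look-alikes about, which are no part of the job. Leave any green or yellow look-alike of the long_batten alone.

How it is judged:
By the outcome, as a careful person would: the job done as asked, in the order asked, and still so for the second after the job is handed in, with the robot touching nothing.
It also fails if it takes over 48 s, if anything falls off the work surface, if the arm or the gripper's body presses on something with over 40 N, if the wrist force passes 120 N, or if a joint passes its speed limit or range.

## Working session

There is one attempt and no reset: what is moved stays moved. The work goes in short steps, Python scripts to look and compute and a tool call to move; the robot and the scene stay as the last step left them, time stands still between calls to the robot, and variables do not carry over. Pictures are saved under pics/ and viewed, at most 10 in all, crops included, and the job is handed in when it is done.

Besides the shell and the picture viewer there is one more tool, called after "Request:" as name(argument=value, ...) on one line, values as JSON. servo_tool: Moves the arm, as the interface text tells. Its arguments: {"type":"object","properties":{"rows":{"type":"array"},"grip_force":{"type":"number"}},"required":["rows"]}

```bash
mkdir -p pics
python3 - <<'E'
from rig import monitor, read_camera, calibration, workorder, manip
import cv2
for n in("top","side"):
    cv2.imwrite(f"pics/{n}0.png",read_camera(n)); c=calibration(n); print(c)
s=monitor.read_state(); print(s, manip.grasp_offset)
E
```

```text
{'camera_matrix': array([[408.32544605,   0.        , 279.89878066],
       [  0.        , 408.32544605, 208.35682909],
       [  0.        ,   0.        ,   1.        ]]), 'world_from_camera': array([[ 0.00564717, -0.99488514,  0.10085473,  0.38132184],
       [-0.99944201, -0.00893565, -0.03218413, -0.13909336],
       [ 0.03292072, -0.10061671, -0.99438046,  1.06094972],
       [ 0.        ,  0.        ,  0.        ,  1.        ]])}
{'camera_matrix': array([[395.50966975,   0.        , 280.03707643],
       [  0.        , 395.50966975, 210.95692731],
       [  0.        ,   0.        ,   1.        ]]), 'world_from_camera': array([[-0.95741051, -0.16335456,  0.23807645,  0.23992956],
       [-0.28792096,  0.47846423, -0.82956224,  0.72625743],
       [ 0.02160171, -0.86277881, -0.50511988,  0.58738383],
       [ 0.        ,  0.        ,  0.        ,  1.        ]])}
{'time_s': 0.1, 'joint_pos': array([ 1.3287794 ,  0.68988991, -0.19450451,  1.56623483,  0.15732499,
        0.90251894, -0.21511016]), 'joint_vel': array([ 9.48012882e-04, -2.30319782e-03, -2.44796100e-03, -2.16829474e-03,
       -1.15233102e-05, -1.16461470e-03,  4.11652103e-04]), 'tau': array([-3.76710581e-03, -5.40602052e+01, -1.27153695e+00, -1.58985794e+01,
        9.38355457e-03,  4.41258395e-03,  3.20477955e-05]), 'ee_pos': array([ 0.16999069, -0.60083283,  0.23057161]), 'orientation': array([-3.13994107e+00,  1.53912821e-04,  2.75886039e-01]), 'ft_force': array([ 0.28420897, -0.73094143, -0.00808686]), 'torque': array([ 0.001931  , -0.01556526,  0.03683967]), 'gripper_force': 0.0, 'finger_gap': 0.9989234469191688} 0.0187
```

View pics/top0.png

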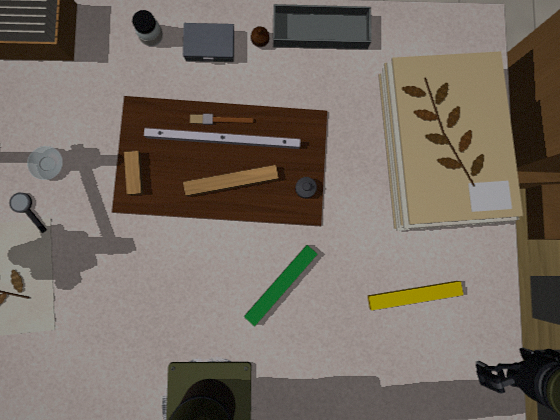

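View pics/side0.png

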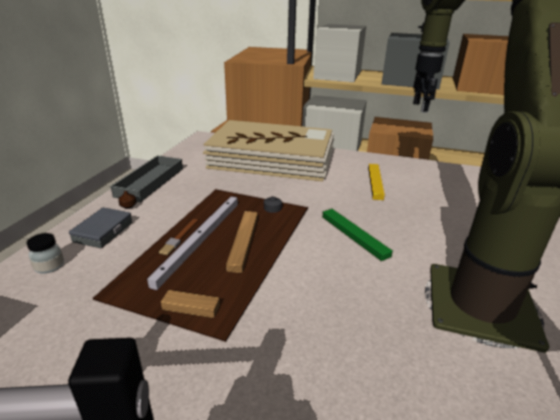

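The top view shows the long batten from about (184,188) to (277,172). Its right end is nearer the rail, which runs (145,132)–(300,143). The short batten is at (133,172) and the weight at (306,187).

```bash
cat > h.py <<'E'
from rig import monitor, read_camera, calibration, workorder, manip
import cv2, numpy as np
def ray(px,z,n="top"):
    c=calibration(n);T=c["world_from_camera"];px=np.atleast_2d(px).astype(float)
    d=np.c_[px,np.ones(len(px))]@np.linalg.inv(c["camera_matrix"]).T@T[:3,:3].T
    return (T[:3,3]+d*((z-T[2,3])/d[:,2])[:,None])[:,:2]
def rect(mask,z):
    # contours -> world plane at z (mm) -> min-area rectangles: centre, long, short, long-axis dir
    out=[]
    for c in cv2.findContours(mask,cv2.RETR_EXTERNAL,cv2.CHAIN_APPROX_NONE)[0]:
        if cv2.contourArea(c)<200: continue
        r=cv2.minAreaRect((ray(c[:,0,:],z)*1000).astype(np.float32)); b=cv2.boxPoints(r)
        e=[b[1]-b[0],b[2]-b[1]]; e.sort(key=np.linalg.norm); u=e[1]/np.linalg.norm(e[1]); u*=np.sign(u[1])
        out.append((np.array(r[0]),np.linalg.norm(e[1]),np.linalg.norm(e[0]),u))
    return out
def scene(im):
    hsv=cv2.cvtColor(im,cv2.COLOR_BGR2HSV); roi=np.zeros(im.shape[:2],np.uint8); roi[95:230,110:330]=255
    wood=cv2.inRange(hsv,(8,60,110),(30,200,255))&roi; rail=cv2.inRange(hsv,(0,0,120),(180,60,255))&roi
    q=ray([[124,97],[327,110],[322,225],[113,212]],.006)*1000
    bm=np.zeros_like(roi); cv2.fillPoly(bm,[np.array([[128,101],[322,114],[318,221],[117,208]])],255)
    return rect(wood&bm,.028),rect(rail&bm,.030)
def report(name=None):
    im=read_camera("top")
    if name: cv2.imwrite(f"pics/{name}.png",cv2.resize(im[80:240,100:340],None,fx=3,fy=3))
    w,r=scene(im); np.set_printoptions(precision=3,suppress=True)
    R=max(r,key=lambda a:a[1]); y=R[3]; x=np.array([y[1],-y[0]]); O=R[0]-x*R[2]/2
    print("rail",*R,"face O",O,"yaw",np.degrees(np.arctan2(x[1],x[0])))
    for c,l,s,u in w:
        p=c-O; print("wood",c,l,s,"rail frame",p@x,p@y,"yaw rel",np.degrees(np.arctan2(-(u@x),u@y)), "ends x",[(p+u*k*l/2)@x for k in(1,-1)])
    s=monitor.read_state(); print(s["time_s"],s["ee_pos"],s["orientation"],s["ft_force"])
E
python3 - <<'E'
from h import *
report()
print("weight",ray([306,185],.036))
E
```

```text
rail [668.833 -22.105] 399.02795 19.77224 [0.059 0.998] face O [658.964 -21.526] yaw -3.358512
wood [558.581 -45.304] 238.25945 34.834427 rail frame -98.81770478092872 -29.61804311133831 yaw rel 14.625439 ends x [np.float64(-128.89783922306324), np.float64(-68.7375703387942)]
wood [575.267 203.96 ] 108.58809 33.961636 rail frame -96.76308176471676 220.19518796722167 yaw rel -80.68133 ends x [np.float64(-43.18555668299714), np.float64(-150.34060684643637)]
0.15 [ 0.17  -0.601  0.231] [-3.14   0.     0.276] [ 1.077 -0.823 -0.014]
weight [[ 0.546 -0.238]]
```

Request:
servo_tool(rows=[[[0,0,0],[0,0,0.8],1],[[0,0,0],[0,0,0.8],1],[[0,0,0],[0,0,0.8],1],[[0.6,-0.9,0],[0,0,0],1],[[0.6,-0.9,0],[0,0,0],1]], grip_force=20)

```text
time_s: 0.78
ee_pos: [0.203, -0.5576, 0.2309]
orientation: [-3.141, 0.0, -0.06]
ft_force: [0.8, -0.8, 0.5]
finger_gap: 0.003
gripper_force: 0.0
```

Request:
servo_tool(rows=[[[0.6,-0.95,0],[0,0,0],1],[[0.6,-0.95,0],[0,0,0],1],[[0.6,-0.95,0],[0,0,0],1],[[0.6,-0.95,0],[0,0,0],1],[[0.6,-0.95,0],[0,0,0],1]])

```text
time_s: 1.4
ee_pos: [0.2852, -0.4432, 0.2311]
orientation: [-3.141, 0.0, -0.059]
ft_force: [0.6, -1.1, -0.6]
finger_gap: 0.003
gripper_force: 0.0
```

Request:
servo_tool(rows=[[[0.6,-0.95,0],[0,0,0],1],[[0.6,-0.95,0],[0,0,0],1],[[0.6,-0.95,0],[0,0,0],1],[[0.6,-0.95,0],[0,0,0],1],[[0.6,-0.95,0],[0,0,0],1]])

```text
time_s: 2.02
ee_pos: [0.3671, -0.3292, 0.2312]
orientation: [-3.141, 0.0, -0.059]
ft_force: [0.9, 0.1, 0.1]
finger_gap: -0.003
gripper_force: 0.0
```

```bash
cat >> h.py <<'E'
O=np.array([659.0,-21.5]); A=np.radians(-3.36); X=np.array([np.cos(A),np.sin(A)]); Y=np.array([-X[1],X[0]])
def tool():
    s=monitor.read_state(); p=s["ee_pos"][:2]*1000-O
    print("t %.2f tool rail x %.1f y %.1f z %.1f"%(s["time_s"],p@X,p@Y,s["ee_pos"][2]*1000),"rpy",np.degrees(s["orientation"]),"F",s["ft_force"],s["finger_gap"])
E
python3 -c "from h import *;tool()"
```

```text
t 2.02 tool rail x -273.4 y -324.3 z 231.2 rpy [-1.79989993e+02  1.00774024e-02 -3.39738982e+00] F [0.85725094 0.08812099 0.06556902] -0.00266420146204917
```

Request:
servo_tool(rows=[[[0.55,-0.9,0.2],[0,0,0],1],[[0.55,-0.9,0.2],[0,0,0],1],[[0.55,-0.9,0.2],[0,0,0],1],[[0.55,-0.9,0.2],[0,0,0],1],[[0.55,-0.9,0.2],[0,0,0],1]])

```text
time_s: 2.65
ee_pos: [0.4423, -0.221, 0.206]
orientation: [-3.142, 0.0, -0.059]
ft_force: [0.0, -0.3, -0.4]
finger_gap: -0.001
gripper_force: 0.0
```

Request:
servo_tool(rows=[[[0.55,-0.9,0.5],[0,0,0],1],[[0.55,-0.9,0.5],[0,0,0],1],[[0.55,-0.7,0.5],[0,0,0],1],[[0.3,-0.5,0.5],[0,0,0],1],[[0,0,0.5],[0,0,0],1]])

```text
time_s: 3.28
ee_pos: [0.4955, -0.1489, 0.143]
orientation: [-3.141, -0.0, -0.057]
ft_force: [-0.4, 0.3, 0.4]
finger_gap: -0.004
gripper_force: 0.0
```

```bash
python3 -c "from h import *;tool();report()"
```

```text
t 3.27 tool rail x -155.8 y -136.8 z 143.0 rpy [-1.79980223e+02 -1.19371565e-02 -3.28431140e+00] F [-0.44152112  0.3478592   0.37942907] -0.004262414203589131
rail [672.721  41.889] 271.8158 21.140615 [0.058 0.998] face O [662.169  42.502] yaw -3.3272
wood [549.454   1.004] 145.39104 35.218494 rail frame -110.1167762346352 -47.970407161360754 yaw rel 14.608002 ends x [np.float64(-128.45091298983934), np.float64(-91.78263947943104)]
wood [575.404 203.693] 109.28192 37.03705 rail frame -95.97390384361258 155.8837924491943 yaw rel -80.673836 ends x [np.float64(-42.05519976271337), np.float64(-149.89260792451176)]
3.325 [ 0.494 -0.15   0.142] [-3.142  0.003 -0.059] [ 0.145 -0.459 -1.389]
```

Request:
servo_tool(rows=[[[0,-0.4,0.9],[0,0,0],1],[[0,-0.3,0.9],[0,0,0],1],[[0,0,0.9],[0,0,0],1],[[0,0,0.9],[0,0,0],1],[[0,0,0.8],[0,0,0],1]])

```text
time_s: 3.95
ee_pos: [0.4952, -0.134, 0.0331]
orientation: [3.141, 0.001, -0.061]
ft_force: [0.0, -0.1, 0.2]
finger_gap: -0.002
gripper_force: 0.0
```

Request:
servo_tool(rows=[[[0,0,0.4],[0,0,0],1],[[0,0,0.2],[0,0,0],1],[[0,0,0],[0,0,0],1]])

```text
time_s: 4.32
ee_pos: [0.4961, -0.1327, 0.019]
orientation: [3.141, -0.0, -0.06]
ft_force: [0.4, 0.5, 0.1]
finger_gap: 0.006
gripper_force: 0.0
```

```bash
python3 -c "from h import *;tool();report('a1')"
```

```text
t 4.33 tool rail x -156.1 y -120.6 z 19.0 rpy [ 1.79983260e+02 -9.53932306e-03 -3.42316556e+00] F [0.42261165 0.47494238 0.11974713] 0.005761922660937337
rail [664.946 -90.743] 261.51135 20.436516 [0.057 0.998] face O [654.745 -90.161] yaw -3.260072
wood [575.42  203.512] 108.82439 36.194313 rail frame -95.89669100729215 288.68736875415976 yaw rel -80.61235 ends x [np.float64(-42.21322001772559), np.float64(-149.58016199685872)]
4.375 [ 0.496 -0.133  0.019] [ 3.141 -0.001 -0.06 ] [-0.679  0.309  0.388]
```

View pics/a1.png

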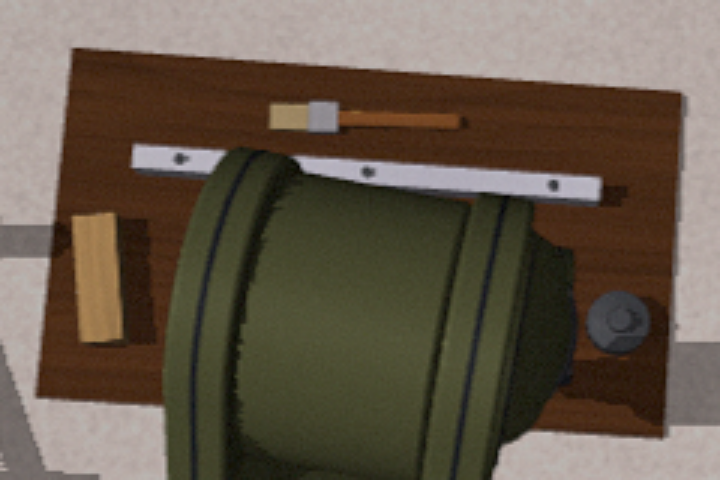

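The arm hides the batten from the top camera (only the rail's ends, the short batten and the weight show), so I'll go by force and the side view.

Request:
servo_tool(rows=[[[0.4,0,0.15],[0,0,0],1],[[0.5,0,0],[0,0,0],1],[[0.5,0,0],[0,0,0],1],[[0.3,0,0],[0,0,0],1],[[0.3,0,0],[0,0,0],1]])

```text
time_s: 5.0
ee_pos: [0.5465, -0.1354, 0.0151]
orientation: [3.142, 0.0, -0.059]
ft_force: [0.5, -0.7, 1.2]
finger_gap: -0.001
gripper_force: 0.0
```

Request:
servo_tool(rows=[[[0.3,0,0],[0,0,0],1],[[0.3,0,0],[0,0,0],1],[[0.3,0,0],[0,0,0],1]])

```text
time_s: 5.38
ee_pos: [0.5687, -0.1367, 0.015]
orientation: [-3.142, 0.0, -0.059]
ft_force: [0.0, -0.5, 0.3]
finger_gap: -0.001
gripper_force: 0.2
```

```bash
cat >> h.py <<'E'
def side(name):
    im=read_camera("side"); cv2.imwrite(f"pics/{name}.png",cv2.resize(im[170:350,80:330],None,fx=3,fy=3))
E
python3 -c "from h import *;tool();side('s1')"
```

```text
t 5.38 tool rail x -83.4 y -120.3 z 15.0 rpy [-1.79999033e+02  2.09564324e-02 -3.39890401e+00] F [ 0.00967137 -0.4868366   0.33196771] -0.0009402230606094594
```

View pics/s1.png

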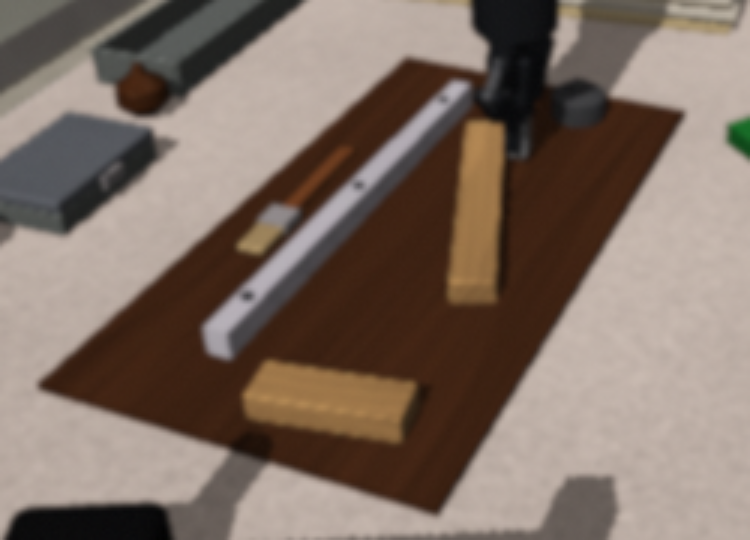

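The side view shows the finger at the batten's rail-far face near the right end, about (512,150), and the batten turning. I'll go on gently until the force rises.

Request:
servo_tool(rows=[[[0.2,0,0],[0,0,0],1],[[0.2,0,0],[0,0,0],1],[[0.2,0,0],[0,0,0],1],[[0,0,0],[0,0,0],1]])

```text
time_s: 5.92
ee_pos: [0.5842, -0.1377, 0.0151]
orientation: [3.141, -0.001, -0.059]
ft_force: [-0.7, 0.3, 0.3]
finger_gap: -0.002
gripper_force: 0.0
```

Request:
servo_tool(rows=[[[0.1,0,0],[0,0,0],1],[[0.1,0,0],[0,0,0],1],[[0.1,0,0],[0,0,0],1]])

```text
time_s: 6.3
ee_pos: [0.5909, -0.138, 0.015]
orientation: [3.142, 0.0, -0.059]
ft_force: [-0.4, -0.2, -0.5]
finger_gap: -0.001
gripper_force: 0.2
```

```bash
cat >> h.py <<'E'
def sidebat():
    im=read_camera("side"); hsv=cv2.cvtColor(im,cv2.COLOR_BGR2HSV)
    m=cv2.inRange(hsv,(8,60,110),(30,200,255)); m[:205]=0; m[275:]=0; m[:,:225]=0; m[:,270:]=0
    c=max(cv2.findContours(m,cv2.RETR_EXTERNAL,cv2.CHAIN_APPROX_NONE)[0],key=cv2.contourArea)[:,0]
    for k in (c[c[:,1].argmin()],c[c[:,0].argmin()],c[c[:,1].argmax()]):
        p=ray(k,.028,"side")[0]*1000-O; print("side px",k,"rail",p@X,p@Y)
E
python3 -c "from h import *;tool();sidebat();side('s2')"
```

```text
t 6.30 tool rail x -61.1 y -120.3 z 15.0 rpy [ 1.79997670e+02  1.34665801e-02 -3.39517469e+00] F [-0.42059926 -0.15184901 -0.46828559] -0.0005817576844763736
side px [227 210] rail -5.923165699050277 -128.61258315907406
side px [226 211] rail -5.849570067316159 -122.61118822552938
side px [233 268] rail -134.41369678766407 97.31317568269421
```

View pics/s2.png

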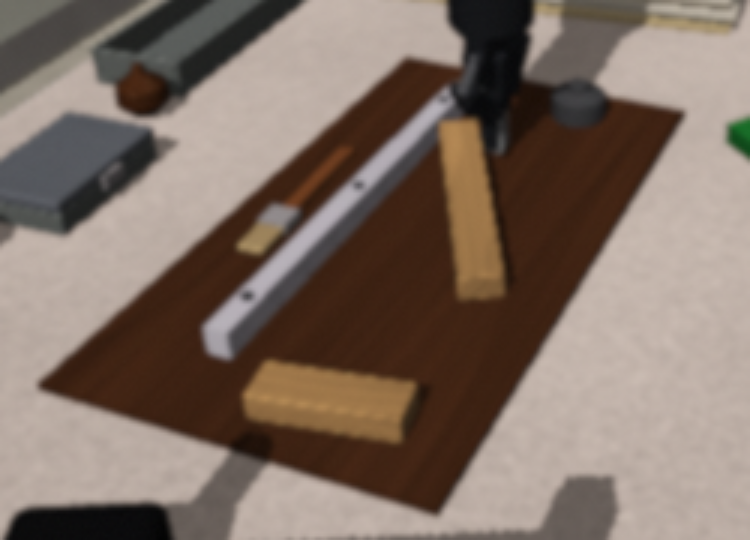

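The right end's corner, near (443,122) in the crop, is within a few mm of the rail.

Request:
servo_tool(rows=[[[0.1,0,0],[0,0,0],1],[[0.1,0,0],[0,0,0],1]])

```text
time_s: 6.65
ee_pos: [0.5934, -0.1383, 0.0147]
orientation: [3.142, 0.005, -0.059]
ft_force: [-6.6, -0.4, 3.4]
finger_gap: 0.005
gripper_force: 3.0
```

Request:
servo_tool(rows=[[[0.1,0,0],[0,0,0],1],[[0.05,0,0],[0,0,0],1]])

```text
time_s: 6.9
ee_pos: [0.5939, -0.1388, 0.0143]
orientation: [3.141, 0.012, -0.06]
ft_force: [-10.2, -0.2, 5.5]
finger_gap: 0.002
gripper_force: 4.7
```

```bash
python3 -c "from h import *;tool();sidebat()"
```

```text
t 6.90 tool rail x -58.1 y -120.9 z 14.3 rpy [179.9836937    0.67125233  -3.42671856] F [-10.21985972  -0.23113211   5.53886542] 0.0015939448856842698
side px [226 210] rail -3.348010049429869 -127.56050667786585
side px [225 211] rail -3.2857524321117353 -121.56438560232732
side px [233 268] rail -134.41369678766407 97.31317568269421
```

The right end has met the rail (10 N). Next I back off, lift, and measure from clear of the batten.

Request:
servo_tool(rows=[[[-0.5,0,0],[0,0,0],1],[[-0.9,0,0],[0,0,0],1],[[-0.9,0,-0.5],[0,0,0],1],[[-0.9,0,-0.9],[0,0,0],1],[[-0.9,0,-0.9],[0,0,0],1]])

```text
time_s: 7.58
ee_pos: [0.4976, -0.1325, 0.0732]
orientation: [3.141, -0.002, -0.059]
ft_force: [-0.3, 0.1, 0.9]
finger_gap: 0.001
gripper_force: 0.0
```

Request:
servo_tool(rows=[[[-1,0.4,-0.9],[0,0,0],1],[[-1,0.5,-0.9],[0,0,0],1],[[-0.5,1,-0.9],[0,0,0],1],[[-0.3,1,0],[0,0,0],1],[[0,1,0],[0,0,0],1]])

```text
time_s: 8.2
ee_pos: [0.422, -0.2268, 0.1408]
orientation: [3.141, -0.002, -0.06]
ft_force: [0.7, 0.7, 0.1]
finger_gap: -0.003
gripper_force: 0.0
```

```bash
python3 -c "from h import *;tool();report('a2')"
```

```text
t 8.20 tool rail x -224.6 y -218.8 z 140.8 rpy [ 1.79951947e+02 -1.11258350e-01 -3.41671822e+00] F [0.71884981 0.71961598 0.05542968] -0.003306629626020855
rail [669.066 -21.942] 399.6954 20.954418 [0.059 0.998] face O [658.607 -21.328] yaw -3.3572443
wood [575.29  203.599] 109.065315 36.739254 rail frame -96.3458339477347 219.66189097168316 yaw rel -80.516106 ends x [np.float64(-42.55853247508723), np.float64(-150.1331354203822)]
wood [580.905 -49.368] 239.91249 36.01919 rail frame -75.92619228401087 -32.54200884038997 yaw rel 30.639755 ends x [np.float64(-137.06051059831836), np.float64(-14.791873969703392)]
8.25 [ 0.422 -0.231  0.141] [ 3.137 -0.003 -0.065] [ 0.426 -3.28   0.569]
```

View pics/a2.png

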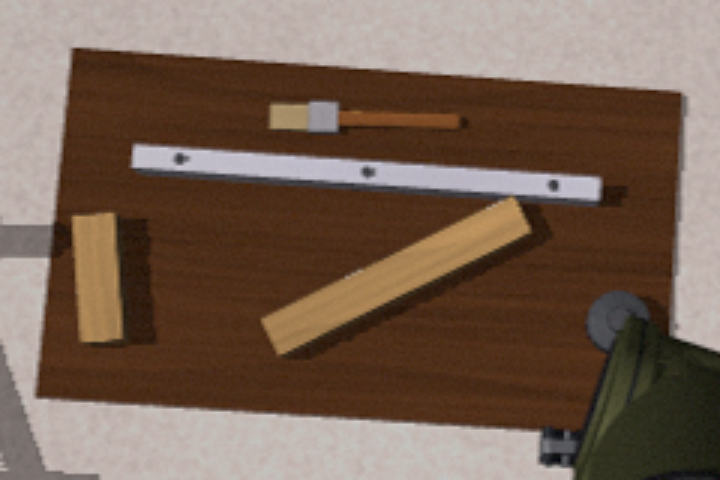

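Right corner is on the rail (crop about (517,197)). The batten is 30.6° askew with its left end at about (270,340), and the short batten and weight are unmoved. Now I go behind the left end.

Request:
servo_tool(rows=[[[0.2,-0.9,0],[0,0,0],1],[[0.2,-1,0],[0,0,0],1],[[0.2,-1,0],[0,0,0],1],[[0.2,-1,0],[0,0,0],1],[[0.2,-1,0],[0,0,0],1]])

```text
time_s: 8.88
ee_pos: [0.455, -0.1037, 0.1402]
orientation: [-3.142, -0.002, -0.059]
ft_force: [0.5, -0.4, -0.3]
finger_gap: 0.004
gripper_force: 0.0
```

Request:
servo_tool(rows=[[[0.2,-1,0],[0,0,0],1],[[0.2,-1,0.2],[0,0,0],1],[[0.2,-1,0.5],[0,0,0],1],[[0,-1,0.7],[0,0,0],1],[[0,-0.7,0.8],[0,0,0],1]])

```text
time_s: 9.5
ee_pos: [0.4771, 0.0135, 0.0848]
orientation: [-3.141, -0.003, -0.058]
ft_force: [-0.2, -0.0, -0.4]
finger_gap: -0.005
gripper_force: 0.0
```

Request:
servo_tool(rows=[[[0,0,0.8],[0,0,0],1],[[0,0,0.8],[0,0,0],1],[[0,0,0.8],[0,0,0],1],[[0,0,0.3],[0,0,0],1],[[0,0,0],[0,0,0],1]])

```text
time_s: 10.12
ee_pos: [0.476, 0.0118, 0.0174]
orientation: [-3.142, -0.0, -0.059]
ft_force: [-0.9, -0.2, -0.5]
finger_gap: -0.003
gripper_force: 0.0
```

```bash
python3 -c "from h import *;tool()"
```

```text
t 10.12 tool rail x -184.6 y 22.5 z 17.4 rpy [-1.79997772e+02 -5.76220837e-03 -3.38349268e+00] F [-0.87088588 -0.19557424 -0.46997242] -0.0029013640204478457
```

Request:
servo_tool(rows=[[[0.4,-0.1,0],[0,0,0],1],[[0.4,-0.1,0],[0,0,0],1],[[0.3,-0.1,0],[0,0,0],1],[[0.25,-0.1,0],[0,0,0],1]])

```text
time_s: 10.62
ee_pos: [0.511, 0.0198, 0.0178]
orientation: [-3.141, -0.001, -0.059]
ft_force: [-0.2, -0.8, 0.7]
finger_gap: -0.002
gripper_force: 0.0
```

Request:
servo_tool(rows=[[[0.3,-0.18,0],[0,0,0],1],[[0.3,-0.18,0],[0,0,0],1],[[0.3,-0.18,0],[0,0,0],1],[[0.3,-0.15,0],[0,0,0],1],[[0.3,-0.15,0],[0,0,0],1]])

```text
time_s: 11.25
ee_pos: [0.5493, 0.0385, 0.0175]
orientation: [3.142, 0.0, -0.059]
ft_force: [-0.3, 0.7, 1.3]
finger_gap: -0.0
gripper_force: 0.4
```

```bash
python3 -c "from h import *;tool();side('s3')"
```

```text
t 11.25 tool rail x -113.1 y 53.5 z 17.5 rpy [ 1.79994758e+02  4.60736745e-03 -3.39515727e+00] F [-0.32929689  0.67988396  1.27448602] -9.998687181078696e-05
```

View pics/s3.png

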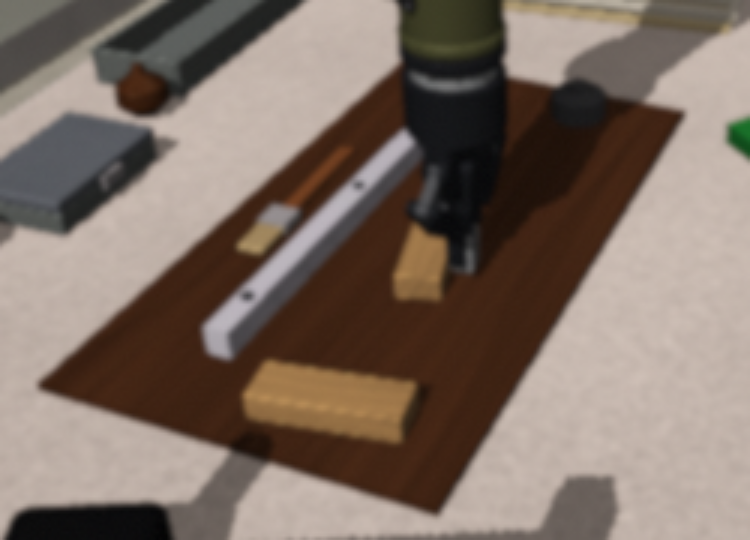

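The left end (crop about (418,285)) is swinging in, with the finger near it at (462,262). I continue.

Request:
servo_tool(rows=[[[0.3,-0.15,0],[0,0,0],1],[[0.3,-0.13,0],[0,0,0],1],[[0.3,-0.13,0],[0,0,0],1],[[0.3,-0.12,0],[0,0,0],1],[[0.3,-0.1,0],[0,0,0],1]])

```text
time_s: 11.92
ee_pos: [0.5877, 0.052, 0.0175]
orientation: [3.142, -0.0, -0.059]
ft_force: [0.2, -1.1, -0.2]
finger_gap: -0.002
gripper_force: 0.3
```

Request:
servo_tool(rows=[[[0.25,-0.05,0],[0,0,0],1],[[0.2,-0.05,0],[0,0,0],1],[[0.15,0,0],[0,0,0],1],[[0.1,0,0],[0,0,0],1]])

```text
time_s: 12.42
ee_pos: [0.6049, 0.0533, 0.0175]
orientation: [-3.142, 0.0, -0.059]
ft_force: [-1.2, -0.1, 0.6]
finger_gap: -0.003
gripper_force: 0.4
```

Request:
servo_tool(rows=[[[0.1,0,0],[0,0,0],1],[[0.1,0,0],[0,0,0],1]])

```text
time_s: 12.68
ee_pos: [0.6098, 0.0529, 0.0175]
orientation: [3.141, 0.0, -0.059]
ft_force: [-0.3, -0.2, 0.3]
finger_gap: -0.002
gripper_force: 0.3
```

```bash
python3 -c "from h import *;tool();side('s4')"
```

```text
t 12.68 tool rail x -53.5 y 71.3 z 17.5 rpy [ 1.79991206e+02  6.38623792e-03 -3.39974528e+00] F [-0.26479989 -0.1823822   0.30177042] -0.0017908016566629203
```

View pics/s4.png

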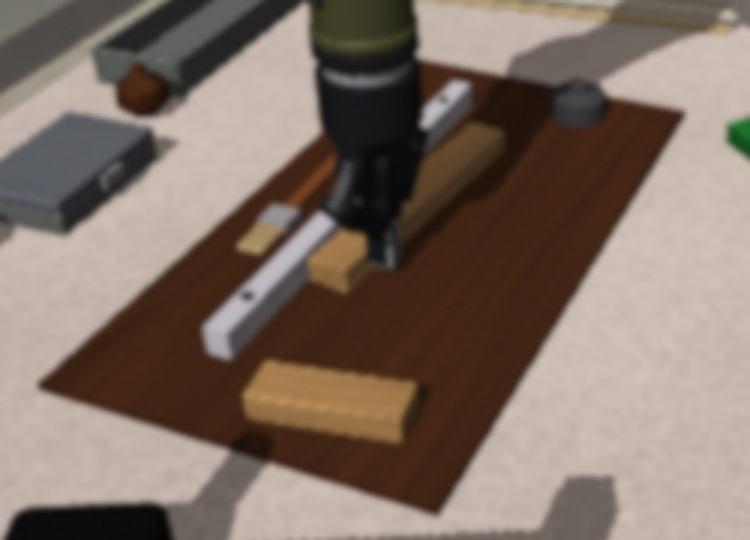

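The right end drew back while swinging (now at about (480,130)), and the left end is almost at the rail. I finish the left end, then alternate.

Request:
servo_tool(rows=[[[0.1,0,0],[0,0,0],1],[[0.1,0,0],[0,0,0],1]])

```text
time_s: 12.98
ee_pos: [0.6123, 0.0527, 0.0173]
orientation: [3.141, 0.005, -0.059]
ft_force: [-6.8, 0.8, 4.5]
finger_gap: 0.003
gripper_force: 3.5
```

Request:
servo_tool(rows=[[[0.1,0,0],[0,0,0],1],[[0.1,0,0],[0,0,0],1]])

```text
time_s: 13.22
ee_pos: [0.6132, 0.0518, 0.017]
orientation: [3.14, 0.014, -0.059]
ft_force: [-12.4, -2.0, 8.4]
finger_gap: 0.001
gripper_force: 6.1
```

```bash
python3 -c "from h import *;tool();report()"
```

```text
t 13.22 tool rail x -50.0 y 70.5 z 17.0 rpy [179.88069931   0.77392402  -3.40677589] F [-12.39038934  -1.9542562    8.44850989] 0.0014113869360603193
rail [665.402 -87.845] 270.97858 21.070667 [0.058 0.998] face O [654.885 -87.234] yaw -3.3269167
wood [624.562 -58.72 ] 192.99101 34.137573 rail frame -31.926908874746324 26.706505036041595 yaw rel -6.4081693 ends x [np.float64(-21.15698555484358), np.float64(-42.69683219464907)]
13.275 [0.613 0.051 0.017] [ 3.139  0.013 -0.06 ] [-11.35   -0.667   8.901]
```

Request:
servo_tool(rows=[[[-0.6,0,0],[0,0,0],1],[[-0.6,0,0],[0,0,0],1],[[-0.7,0,0],[0,0,0],1],[[0,0.8,0],[0,0,0],1],[[0,0.9,0],[0,0,0],1]])

```text
time_s: 13.9
ee_pos: [0.5711, 0.0113, 0.0177]
orientation: [3.141, -0.002, -0.059]
ft_force: [0.1, -0.6, 0.7]
finger_gap: 0.002
gripper_force: 0.0
```

Request:
servo_tool(rows=[[[0,0.9,0],[0,0,0],1],[[0,0.9,0],[0,0,0],1],[[0,0.9,0],[0,0,0],1],[[0,0.9,0],[0,0,0],1],[[0,0,0],[0,0,0],1]])

```text
time_s: 14.52
ee_pos: [0.565, -0.0815, 0.0177]
orientation: [3.139, -0.002, -0.065]
ft_force: [0.1, 0.5, 0.2]
finger_gap: -0.001
gripper_force: 0.0
```

Request:
servo_tool(rows=[[[0.3,0,0],[0,0,0],1],[[0.3,0,0],[0,0,0],1],[[0.3,0,0],[0,0,0],1],[[0.2,0,0],[0,0,0],1],[[0.2,0,0],[0,0,0],1]])

```text
time_s: 15.15
ee_pos: [0.5965, -0.0789, 0.0174]
orientation: [3.141, 0.002, -0.059]
ft_force: [-1.9, -0.5, 1.4]
finger_gap: -0.001
gripper_force: 0.8
```

```bash
python3 -c "from h import *;tool()"
```

```text
t 15.15 tool rail x -59.0 y -60.9 z 17.4 rpy [ 1.79991926e+02  9.21986389e-02 -3.37951485e+00] F [-1.94316543 -0.50633308  1.38036477] -0.0007514510515757919
```

Request:
servo_tool(rows=[[[0.15,0,0],[0,0,0],1],[[0.15,0,0],[0,0,0],1],[[0.1,0,0],[0,0,0],1]])

```text
time_s: 15.52
ee_pos: [0.6074, -0.0797, 0.0175]
orientation: [3.142, -0.001, -0.059]
ft_force: [-0.3, -0.3, 0.7]
finger_gap: -0.005
gripper_force: 0.2
```

Request:
servo_tool(rows=[[[0.1,0,0],[0,0,0],1],[[0.1,0,0],[0,0,0],1]])

```text
time_s: 15.78
ee_pos: [0.6089, -0.0797, 0.0173]
orientation: [3.142, 0.007, -0.059]
ft_force: [-8.6, 1.0, 7.7]
finger_gap: 0.0
gripper_force: 4.3
```

```bash
python3 -c "from h import *;tool();report()"
```

```text
t 15.78 tool rail x -46.6 y -61.1 z 17.3 rpy [179.99692365   0.37304378  -3.40148865] F [-8.64406428  1.00787704  7.68553771] 2.377070180427526e-05
rail [ 660.784 -169.082] 108.23602 20.901215 [0.059 0.998] face O [ 650.351 -168.47 ] yaw -3.3567495
15.825 [ 0.609 -0.08   0.017] [ 3.142  0.007 -0.059] [-6.636  0.292  5.601]
```

Request:
servo_tool(rows=[[[-0.5,0,0],[0,0,0],1],[[-0.5,0,0],[0,0,0],1],[[0,-0.9,0],[0,0,0],1],[[0,-0.9,0],[0,0,0],1],[[0,-0.9,0],[0,0,0],1]])

```text
time_s: 16.45
ee_pos: [0.592, -0.0102, 0.0177]
orientation: [-3.141, -0.002, -0.059]
ft_force: [-0.2, -0.2, -0.5]
finger_gap: 0.001
gripper_force: 0.0
```

Request:
servo_tool(rows=[[[0,-0.9,0],[0,0,0],1],[[0,-0.9,0],[0,0,0],1],[[0,-0.5,0],[0,0,0],1],[[0,0,0],[0,0,0],1]])

```text
time_s: 16.95
ee_pos: [0.5947, 0.0475, 0.0176]
orientation: [-3.141, -0.001, -0.057]
ft_force: [-1.2, -1.2, -0.4]
finger_gap: -0.0
gripper_force: 0.0
```

Request:
servo_tool(rows=[[[0.3,0,0],[0,0,0],1],[[0.2,0,0],[0,0,0],1],[[0.2,0,0],[0,0,0],1],[[0.1,0,0],[0,0,0],1],[[0.1,0,0],[0,0,0],1]])

```text
time_s: 17.58
ee_pos: [0.616, 0.0449, 0.0174]
orientation: [3.141, 0.002, -0.059]
ft_force: [-4.1, -0.0, 2.5]
finger_gap: 0.0
gripper_force: 1.4
```

Request:
servo_tool(rows=[[[0.1,0,0],[0,0,0],1],[[0.1,0,0],[0,0,0],1]])

```text
time_s: 17.82
ee_pos: [0.6161, 0.0449, 0.017]
orientation: [3.141, 0.012, -0.059]
ft_force: [-12.0, 1.2, 9.9]
finger_gap: 0.001
gripper_force: 6.2
```

```bash
python3 -c "from h import *;tool();report()"
```

```text
t 17.82 tool rail x -46.8 y 63.8 z 17.0 rpy [179.93895394   0.68184368  -3.37369027] F [-12.04680368   1.22872814   9.91888382] 0.0007312509195041433
rail [665.038 -92.938] 260.78534 21.106167 [0.057 0.998] face O [654.502 -92.339] yaw -3.2537112
wood [638.569 -63.953] 182.38113 34.863827 rail frame -17.51822794720928 27.43583520845088 yaw rel -0.010816458 ends x [np.float64(-17.501012677288966), np.float64(-17.535443217129593)]
17.875 [0.616 0.045 0.017] [ 3.14   0.012 -0.059] [-11.079  -0.81    7.83 ]
```

Request:
servo_tool(rows=[[[-0.4,0,0],[0,0,0],1],[[-0.8,0,0],[0,0,0],1],[[-0.9,0,-0.4],[0,0,0],1],[[-0.9,0,-0.9],[0,0,0],1],[[-0.9,0,-0.9],[0,0,0],1]])

```text
time_s: 18.5
ee_pos: [0.5244, 0.0506, 0.0731]
orientation: [-3.141, -0.002, -0.059]
ft_force: [-0.8, -0.5, 0.3]
finger_gap: -0.001
gripper_force: 0.0
```

Request:
servo_tool(rows=[[[-0.6,1,-0.9],[0,0,0],1],[[-0.6,1,-0.9],[0,0,0],1],[[-0.5,1,-0.9],[0,0,0],1],[[0,1,0],[0,0,0],1],[[0,1,0],[0,0,0],1]])

```text
time_s: 19.12
ee_pos: [0.4754, -0.0726, 0.1407]
orientation: [3.141, -0.003, -0.059]
ft_force: [0.1, 0.0, -0.7]
finger_gap: -0.001
gripper_force: 0.0
```

Request:
servo_tool(rows=[[[0,1,0],[0,0,0],1],[[0,1,0],[0,0,0],1],[[0,1,0],[0,0,0],1],[[0,1,0],[0,0,0],1],[[0,1,0],[0,0,0],1]])

```text
time_s: 19.75
ee_pos: [0.4678, -0.1976, 0.1402]
orientation: [3.141, -0.002, -0.059]
ft_force: [-0.1, -0.5, -0.7]
finger_gap: 0.0
gripper_force: 0.0
```

```bash
python3 -c "from h import *;tool();report('a3')"
```

```text
t 19.75 tool rail x -180.6 y -187.0 z 140.2 rpy [ 1.79965599e+02 -1.13035685e-01 -3.39839272e+00] F [-0.11100807 -0.50703739 -0.71800953] 0.00035063715165004343
rail [669.057 -22.774] 401.33557 21.218086 [0.057 0.998] face O [658.466 -22.166] yaw -3.2847502
wood [575.404 203.693] 109.28192 37.03705 rail frame -95.86661723017674 220.72926395442263 yaw rel -80.716286 ends x [np.float64(-41.94136694405936), np.float64(-149.7918675162941)]
wood [639.784 -37.383] 240.72258 35.49998 rail frame -17.779437655087445 -16.261894248938837 yaw rel -0.00019679482 ends x [np.float64(-17.779024378248078), np.float64(-17.779850931926813)]
19.8 [ 0.467 -0.202  0.14 ] [ 3.137 -0.003 -0.065] [ 0.818 -3.987  2.01 ]
```

View pics/a3.png

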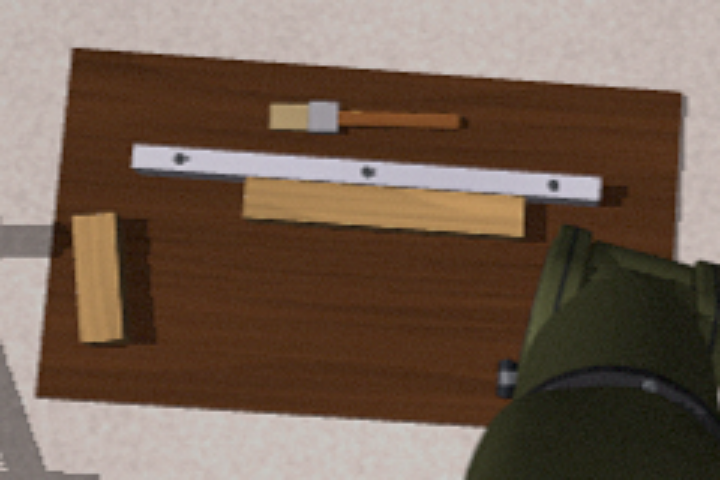

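The batten lies flush from (245,195) to (525,220), centred at rail y = -16 mm and well within the rail. The short batten is unmoved.

Request:
servo_tool(rows=[[[0,0,0],[0,0,0],1],[[0,0,0],[0,0,0],1],[[0,0,0],[0,0,0],1]])

```text
time_s: 20.18
ee_pos: [0.4676, -0.1953, 0.1401]
orientation: [-3.141, -0.0, -0.057]
ft_force: [1.5, -0.8, -0.1]
finger_gap: 0.002
gripper_force: 0.0
```

```bash
python3 -c "from h import *;print(workorder.finish_job())"
```

```text
the job is handed in; nothing more can be done
None
```

The long batten measures flush along the rail within its length, right end pushed in first, then the left; the right end drew back about 27 mm during the swing, so I closed it with a further push nearer the middle and a last one on the left. The short batten is unmoved, and the job was handed in at about 20 s.

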